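# Dial the code on the lock box

## Task

Dial the code 4-2 on the wooden lock box with two thumbwheels (not the small box with only one): roll its left wheel until the face with four dots points straight up, and its right wheel until the face with two dots points straight up. Left and right are as seen from the robot's side of the box, where its round lock button is.

Things in the scene. Friction and masses are not known exactly. Their poses are not given: they have to be found in the camera images.
- left_hub (a point): Centre, on its axle, of the left thumbwheel of the fixed two-wheel lock box (dark wood, 124 x 176 x 70 mm). Axle 72 mm over the worktop. y lies along the axle to the box's left; z turns with the wheel and points out through its four-dot face. Wheel 30 mm long; five flat faces 19 mm from the axle; midway between faces, radial ribs 6 mm thick reach 45 mm from the axle.
- right_hub (a point): Centre of the right thumbwheel, 80 mm from the left one; same size and axes, but z points out through its two-dot face. Of either wheel, when a face is straight up the ribs beside it lean 36 degrees either way; a shut gripper's tip, lowered between ribs to 27 mm over the axle and moved level across the axle, pushes a rib and so rolls the wheel.
- left_wheel (a joint): Angle of the left wheel, rad: 0 with its four-dot face straight up; grows as its top rolls away from the box's front (the side with the round steel button, towards the robot). One face is 1.257 rad; rolling away brings up the next higher number. It starts between -1.2 and -0.6. No clicks; light friction (0.06 N m) keeps it where it is left.
- right_wheel (a joint): Angle of the right wheel, rad: 0 with its two-dot face straight up; grows as its top rolls away from the box's front (the side with the round steel button, towards the robot). One face is 1.257 rad; rolling away brings up the next higher number. It starts between 0.6 and 1.2. No clicks; light friction (0.06 N m) keeps it where it is left.

How it is judged:
At the end, for the whole second after the job is handed in: The left wheel's four-dot face and the right wheel's two-dot face both point straight up, each within 0.26 rad (15 degrees), and the wheels are at rest (angle between each of left_hub, right_hub's own z axis and vertical below 0.26 rad and velocity of joint left_wheel between -0.1 and 0.1 rad/s and velocity of joint right_wheel between -0.1 and 0.1 rad/s); the robot touches nothing.
It also fails if it takes over 42 s, if anything falls off the work surface, if the arm or the gripper's body presses on something with over 40 N, if the wrist force passes 120 N, or if a joint passes its speed limit or range.

## Robot

A 6-joint arm with a two-finger parallel gripper is mounted at the origin on a cart in front of the work surface, level with it; the furniture and walls round the work are solid. World frame = base frame: x ahead of the robot, y to its left, z up, the work surface at z = 0. Lengths are in m, angles in rad, forces in N, time in s.
With the tool pointing down it reaches from about 0.225 to 0.875 m from the base axis. Payload 3.4 kg.
Tool frame: the origin (TCP) lies midway between the tips of the shut fingers; the grasp point (between the pads) lies 19 mm behind it; z points along the fingers, y is the line along which they close (so a half turn about z gives the same grasp; the last joint's range is limited). The gripper opens to 85 mm and grips with 20 to 120 N. Pads are 22 mm wide; open, the fingers measure 114 mm over their backs; the gripper's body (76 mm by 85 mm) begins 54 mm behind the grasp point. The pads swing forward as they close: fully open they stand 13 mm farther back than shut.
Start: joints at [1.185, 0.276, 1.505, -0, 1.361, -0.121], TCP at [0.151, 0.555, 0.231] pointing down, gripper open.
Joint ranges: [-2.89, 2.89], [-0.75, 2.08], [0.22, 2.7], [-1.18, 4.32], [0.11, 2.71], [-2.7, 2.7]. Speed limits (rad/s): [2.57, 2.57, 3.14, 3.14, 3.14, 3.14].

## Interface

Orientations are given as a unit quaternion [w, x, y, z].
In Python, from rig import * gives the robot as it stands.
- The arm moves only by the tool apply_moves, never from a script. Its argument "steps" is one flat list of numbers, 4 for each row, row after row: the shift along the world's x, y, z in cm, then the turn about the world's z in degrees. A call has 1 to 8 rows; each row is the pose to reach, as a shift and turn from the pose commanded when the call began; what a row does not reach only later rows make up. A row lasts 1/12 s, in which the tool goes at most 41.7 mm and 7.16 degrees, less where a joint would pass 70% of its speed; a pose out of reach is approached as far as the arm can. A call with a gripper value outside its range is refused whole. "jaw" is the closure in counts, from 0 (fully open) to 255 (shut), set as the call begins (left out, the last holds). The fingers move at their own pace and stop on an object; "newtons" is the grip in N (left out, the last holds). Time passes only in rows, so rows that repeat a pose let the fingers close. It gives the time, the measured TCP pose, the force, the opening and the grip force at its end, in the units of the state.
- get_state(): the state, without advancing time (a new reading comes with each control period).
- get_image(name): name is "side" or "top" or "wrist"; returns the picture (420x560x3 uint8, red, green, blue); there is no depth.
- calibration(name): a dict with "fx", "fy", "cx", "cy" (pixels), "xyz" and "rotation" of the camera in the world. Camera axes: x right, y up, looking along -z (the intrinsics and any distortion apply to the point x, -y, -z); pixel columns grow to the right and rows downward; lengths in m; the calibration is good to about 2 mm. A picture is of the moment at which its call begins: read the wrist's pose just before it. calibration takes no time and is no camera call; for the wrist camera it gives the pose at the moment of the call.
- sign_off(): hands the job in; it is judged then, once.
The state is a dict: "clock": time; "qpos": joint angles; "qd": joint speeds; "effort": joint torques, N m; "position": TCP position; "ee_rot": TCP orientation; "contact_force": force on the tool from outside, world axes, zero at the start; "moment": the same for the moment, N m; "width": finger opening in m; "gripper_force": force on a finger pad.
Only numpy, scipy, OpenCV 4.12 (cv2) and the standard library are available. Lean on these libraries where they do the work, as an engineer would, in place of code of your own. Each camera call takes 0.05 s, during which the arm holds its last target. There are 200 camera calls.

## Working session

There is one attempt and no reset: what is moved stays moved. The work goes in short steps, Python scripts to look and compute and a tool call to move; the robot and the scene stay as the last step left them, time stands still between calls to the robot, and variables do not carry over. Pictures are saved under pics/ and viewed, at most 10 in all, crops included, and the job is handed in when it is done.

Besides the shell and the picture viewer there is one more tool, called after "Request:" by a JSON object that holds its "op" and its "data". apply_moves: Moves the arm, as the interface text tells. Its arguments: {"type":"object","properties":{"steps":{"type":"array","items":{"type":"number"}},"jaw":{"type":"number"},"newtons":{"type":"number"}},"required":["steps"]}

```bash
mkdir -p pics
python3 - <<'E'
from rig import *
import cv2
s=get_state();print(s)
for n in("top","side"):
    c=calibration(n);print(n,c)
    cv2.imwrite(f"pics/{n}0.png",get_image(n)[:,:,::-1])
E
```

```text
{'clock': 0.0, 'qpos': array([ 1.18500402e+00,  2.76593223e-01,  1.50615876e+00,  2.16986572e-06,
        1.36072047e+00, -1.21021841e-01]), 'qd': array([-8.21711771e-04, -7.42001081e-04, -2.44325300e-03,  2.92508473e-04,
        2.62903827e-03, -2.17628341e-05]), 'effort': array([ 1.70202304e-03, -4.16760743e+01, -2.45807862e+01,  2.57618797e-05,
        1.09243824e-02, -9.48351158e-06]), 'position': array([0.15027883, 0.55444565, 0.23043053]), 'ee_rot': array([-2.36663023e-04,  1.31999045e-01,  9.91249398e-01, -9.09615935e-04]), 'contact_force': array([ 0.27691087,  0.18854604, -0.22373498]), 'moment': array([-0.00778655,  0.02230406,  0.07247275]), 'gripper_force': 0.0, 'width': 0.08543839289458145}
top {'fx': 446.2168683456868, 'fy': 446.2168683456868, 'cx': 276.514656899139, 'cy': 206.58365147901876, 'xyz': array([0.31561726, 0.17335155, 0.94789034]), 'rotation': array([-0.70081515, -0.04574861,  0.05200625,  0.70997221])}
side {'fx': 509.98008278539726, 'fy': 509.98008278539726, 'cx': 280.2539720936327, 'cy': 213.40725777646958, 'xyz': array([ 0.09558675, -0.55335897,  0.44113832]), 'rotation': array([ 0.81194888,  0.53971891, -0.1184103 , -0.18820605])}
```

View pics/top0.png

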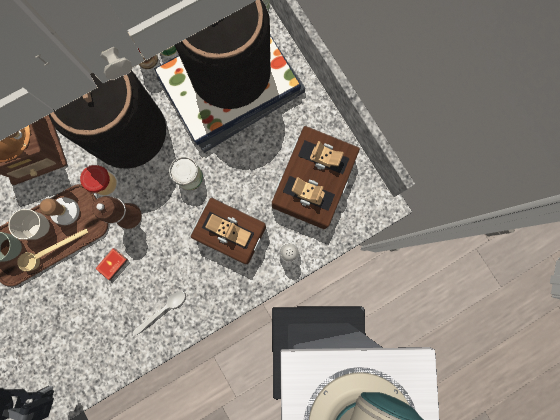

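View pics/side0.png

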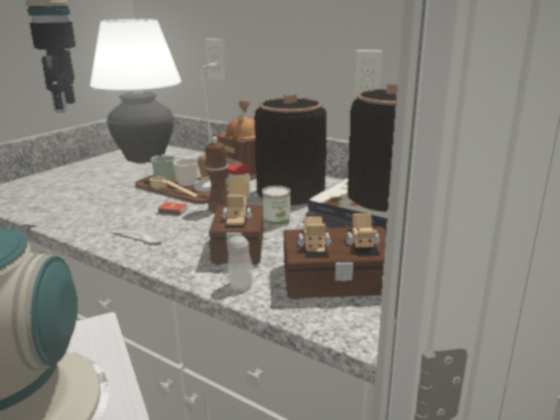

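Run:
```python
import cv2,numpy as np
a=cv2.imread("pics/top0.png")[115:240,255:375];b=cv2.imread("pics/side0.png")[195:305,265:405]
a=cv2.resize(a,None,fx=4,fy=4,interpolation=cv2.INTER_CUBIC)[:, :400+80]
b=cv2.resize(b,None,fx=2.25,fy=2.25,interpolation=cv2.INTER_CUBIC)
o=np.zeros((500,800,3),np.uint8);o[:,:480]=a;o[:b.shape[0],480:480+b.shape[1]]=b
cv2.imwrite("pics/crop0.png",o)
```

```text
(no output)
```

View pics/crop0.png

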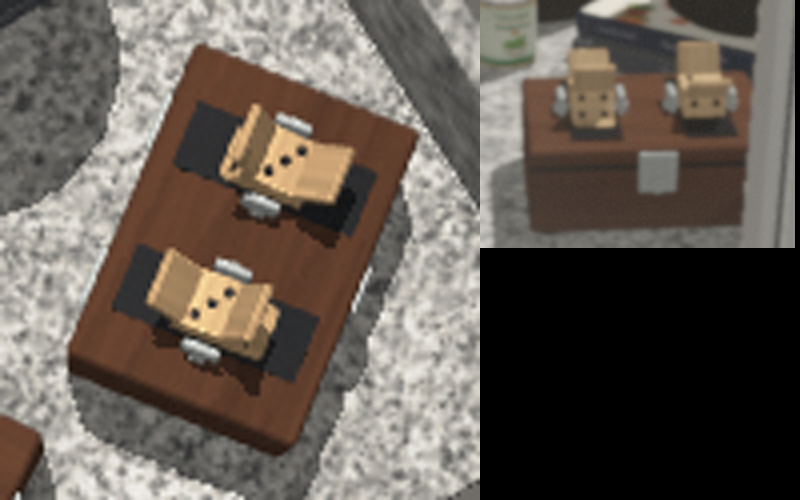

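```bash
cat > h.py <<'E'
import numpy as np
from rig import *
from scipy.spatial.transform import Rotation as R
def rot(q): return R.from_quat([q[1],q[2],q[3],q[0]])
def back(c,u,v,z):
    d=rot(c["rotation"]).apply([(u-c["cx"])/c["fx"],-(v-c["cy"])/c["fy"],-1.])
    return c["xyz"]+d*(z-c["xyz"][2])/d[2]
def proj(c,P):
    p=rot(c["rotation"]).inv().apply(np.atleast_2d(P)-c["xyz"])
    return np.c_[c["cx"]+c["fx"]*p[:,0]/-p[:,2], c["cy"]-c["fy"]*p[:,1]/-p[:,2]]
E
python3 - <<'E'
from h import *
c=calibration("top")
for u,v,z in[(305,126.2,.07),(359.2,148,.07),(327.5,228.7,.07),(273,201.3,.07),(324.5,156.2,.072),(309,192.2,.072),(375,165,.1),(270,0,.1),(365,245,0)]:
    print(u,v,back(c,u,v,z).round(4))
print(proj(c,[.3156,.1733,0]))
E
```

```text
305 126.2 [0.6025 0.1044 0.07  ]
359.2 148 [ 0.5556 -0.0044  0.07  ]
327.5 228.7 [0.3925 0.0647 0.07  ]
273 201.3 [0.4485 0.1716 0.07  ]
324.5 156.2 [0.5388 0.0667 0.072 ]
309 192.2 [0.4657 0.0997 0.072 ]
375 165 [ 0.513  -0.0279  0.1   ]
270 0 [0.8615 0.1726 0.1   ]
365 245 [ 0.3629 -0.0227  0.    ]
[[272.96510525 268.75196394]]
```

Request:
{"op": "apply_moves", "data": {"steps": [0.5,-3.5,1,-7,1,-7,2,-14,2,-10.5,3,-21,3,-14,4,-28,4,-17.5,5,-35,6,-21,6,-42,8,-24,6,-49,10,-27,6,-56], "jaw": 255}}

```text
clock: 0.77
position: [0.2508, 0.2834, 0.2919]
ee_rot: [0.0, 0.584, 0.812, 0.001]
contact_force: [0.8, 0.7, 0.2]
width: 0.0
gripper_force: 0.0
```

Request:
{"op": "apply_moves", "data": {"steps": [3,-2.5,0,-7,6,-5,0,-14,9,-7.5,0,-21,12,-10,0,-28,15,-12.5,0,-35,18,-15,0,-42,20,-17,0,-42.3,20,-20,0,-42.3]}}

```text
clock: 1.43
position: [0.4546, 0.084, 0.2905]
ee_rot: [0.0, 0.836, 0.548, 0.001]
contact_force: [0.2, -0.1, -0.1]
width: 0.0002
gripper_force: 0.0
```

Request:
{"op": "apply_moves", "data": {"steps": [0,0,0,0,0,0,0,0]}}

```text
clock: 1.6
position: [0.4504, 0.0838, 0.2907]
ee_rot: [-0.001, 0.837, 0.547, -0.001]
contact_force: [-1.3, 0.6, 0.7]
width: 0.0003
gripper_force: 0.0
```

Run:
```python
from h import *
import cv2
s=get_state();print(s["clock"],s["position"],s["ee_rot"],s["qpos"],s["contact_force"])
c=calibration("wrist");print(c)
cv2.imwrite("pics/w1.png",get_image("wrist")[:,:,::-1])
```

```text
1.6 [0.4504099  0.08384546 0.29071317] [-5.28755677e-04  8.37047786e-01  5.47129178e-01 -6.22400880e-04] [3.17764111e-02 6.74697444e-02 1.62205663e+00 2.57266211e-04
 1.45367954e+00 4.44680673e-01] [-1.25613081  0.59907503  0.73741707]
{'fx': 356.2195672824242, 'fy': 356.2195672824242, 'cx': 280.0627513961611, 'cy': 214.6805872444214, 'xyz': array([0.48410125, 0.15862503, 0.43330291]), 'rotation': array([ 0.96608785, -0.15750319,  0.03356418, -0.20184266])}
```

View pics/w1.png

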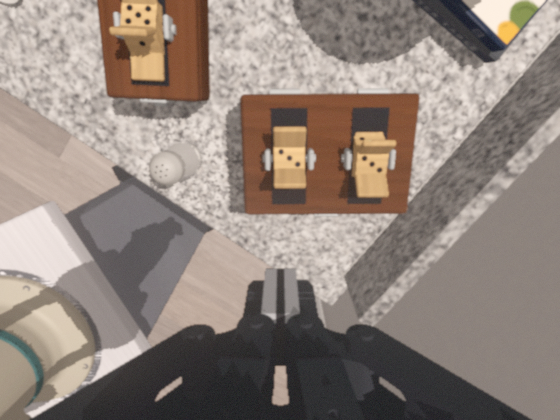

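Run:
```python
from h import *
c=calibration("wrist")
print(proj(c,[[.5388,.0667,.072],[.4657,.0997,.072],[.4504,.0838,.2907]]))
# stub centres and top corners in wrist view
for u,v,z in[(268,159.5,.072),(311,158.5,.072),(348,158.5,.072),(391,158.5,.072),(242,96,.07),(418,95,.07),(407,213,.07),(247,213,.07)]:print(u,v,back(c,u,v,z).round(4))
```

```text
[[366.46664421 160.93793491]
 [287.74108412 159.85514022]
 [279.85608681 287.77702633]]
268 159.5 [0.4474 0.108  0.072 ]
311 158.5 [0.4879 0.0915 0.072 ]
348 158.5 [0.5224 0.0765 0.072 ]
391 158.5 [0.5625 0.0591 0.072 ]
242 96 [0.4493 0.1741 0.07  ]
418 95 [0.6058 0.107  0.07  ]
407 213 [ 0.5606 -0.0044  0.07  ]
247 213 [0.403  0.0642 0.07  ]
```

Run:
```python
import cv2
a=cv2.imread("pics/w1.png")[85:220,235:425]
cv2.imwrite("pics/w1c.png",cv2.resize(a,None,fx=4,fy=4,interpolation=cv2.INTER_CUBIC))
```

```text
(no output)
```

View pics/w1c.png

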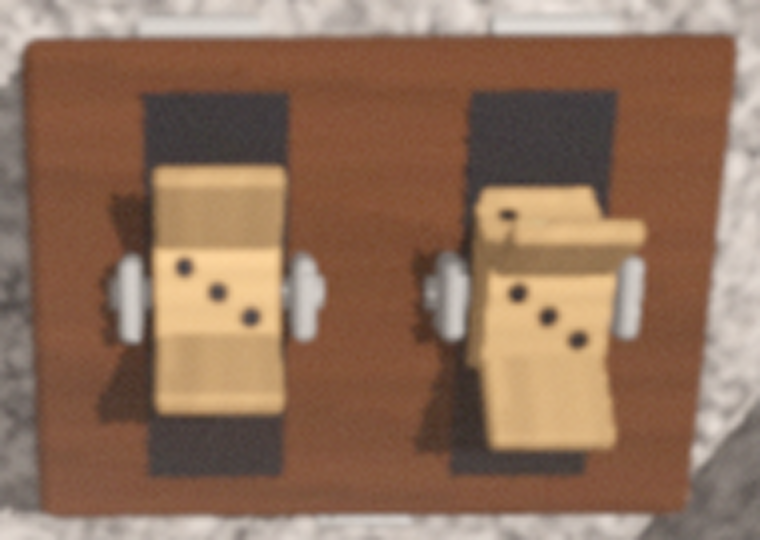

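Request:
{"op": "apply_moves", "data": {"steps": [-0.3,-3,-1,0,-0.3,-3,-4.5,0,-0.3,-3,-8,0,-0.3,-3,-11.5,0,-0.3,-3,-15,0,-0.3,-3,-17.5,0,-0.3,-3,-19.2,0,-0.3,-3,-19.2,0]}}

```text
clock: 2.32
position: [0.4439, 0.0564, 0.0962]
ee_rot: [-0.002, 0.836, 0.549, -0.003]
contact_force: [-1.3, -0.4, 0.0]
width: 0.0
gripper_force: 0.0
```

Request:
{"op": "apply_moves", "data": {"steps": [0,0,0,0,0,0,0,0]}}

```text
clock: 2.48
position: [0.4484, 0.0558, 0.1005]
ee_rot: [0.001, 0.836, 0.549, 0.001]
contact_force: [0.5, -0.6, 0.8]
width: -0.0001
gripper_force: 0.0
```

Request:
{"op": "apply_moves", "data": {"steps": [0.3,0.7,0,0,0.6,1.4,0,0,0.9,2.1,0,0,1.2,2.8,0,0,1.5,3.5,0,0,1.75,4.1,0,0,1.95,4.55,0,0,2.1,4.85,0,0]}}

```text
clock: 3.15
position: [0.4683, 0.1041, 0.099]
ee_rot: [-0.0, 0.836, 0.549, -0.0]
contact_force: [-0.9, -1.4, -0.3]
width: -0.0002
gripper_force: 0.9
```

Request:
{"op": "apply_moves", "data": {"steps": [0,0,0,0,0,0,0,0]}}

```text
clock: 3.32
position: [0.4687, 0.104, 0.0992]
ee_rot: [-0.0, 0.836, 0.548, 0.0]
contact_force: [-0.8, 0.2, -1.4]
width: 0.0002
gripper_force: 0.0
```

Run:
```python
from h import *
import cv2
s=get_state();print(s["clock"],s["position"],s["contact_force"])
p=s["position"]-[.467,.0998,.072];print(p[:2]@[.393,.92],p[:2]@[.92,-.393],p[2])
a=get_image("side")[195:305,265:405,::-1]
cv2.imwrite("pics/s2.png",cv2.resize(a,None,fx=4,fy=4,interpolation=cv2.INTER_CUBIC))
```

```text
3.3167 [0.46868814 0.1040424  0.09920017] [-0.83125006  0.22970887 -1.43284915]
0.004566441917485367 -0.0001141766534736503 0.027200174782445574
```

View pics/s2.png

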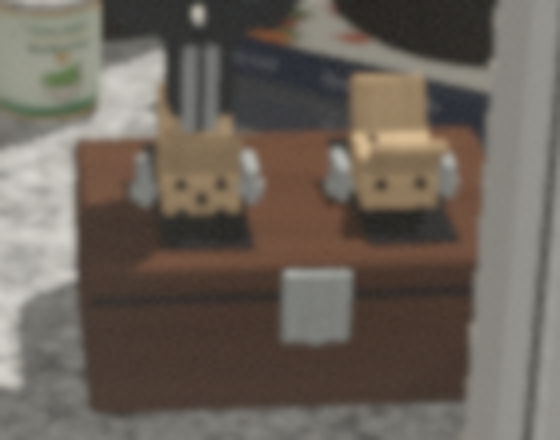

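Request:
{"op": "apply_moves", "data": {"steps": [-0.1,-0.3,0,0,-0.1,-0.3,2,0,-0.1,-0.3,5,0,3,0.3,6,0,6.5,0.6,6,0,9.2,0.9,5.5,0,9.2,0.9,5,0,9.2,0.9,5,0]}}

```text
clock: 4.03
position: [0.5606, 0.1121, 0.148]
ee_rot: [-0.001, 0.836, 0.548, -0.001]
contact_force: [-0.4, 0.0, -0.8]
width: 0.0001
gripper_force: 0.0
```

Request:
{"op": "apply_moves", "data": {"steps": [0,0,-2.5,0,0,0,-4,0,0,0,-5,0,0,0,-5,0,0,0,-5,0]}}

```text
clock: 4.45
position: [0.5595, 0.1123, 0.0992]
ee_rot: [-0.0, 0.836, 0.548, -0.001]
contact_force: [-0.7, 0.2, 0.2]
width: -0.0002
gripper_force: 0.0
```

Request:
{"op": "apply_moves", "data": {"steps": [-0.3,-0.7,0,0,-0.6,-1.4,0,0,-0.9,-2.1,0,0,-1.2,-2.8,0,0,-1.5,-3.5,0,0,-1.75,-4.1,0,0,-1.95,-4.6,0,0,-2.1,-4.95,0,0]}}

```text
clock: 5.12
position: [0.539, 0.0623, 0.0992]
ee_rot: [-0.0, 0.836, 0.548, -0.0]
contact_force: [-0.3, 1.6, -0.5]
width: 0.0002
gripper_force: 0.9
```

Request:
{"op": "apply_moves", "data": {"steps": [0,0,0,0,0,0,0,0,0.1,0.3,0,0,0.1,0.3,1.5,0,0.1,0.3,4.5,0]}}

```text
clock: 5.53
position: [0.5375, 0.0662, 0.1413]
ee_rot: [-0.002, 0.836, 0.549, -0.004]
contact_force: [1.1, -0.1, 0.4]
width: 0.0003
gripper_force: 0.0
```

Request:
{"op": "apply_moves", "data": {"steps": [-2,0,3,0,-4,0,6,0,-6,0,10,0,-8,0,14,0,-8,0,14,0,-8,0,14,0]}}

```text
clock: 6.03
position: [0.4611, 0.0663, 0.2875]
ee_rot: [0.002, 0.836, 0.549, 0.003]
contact_force: [-0.6, -0.3, -0.1]
width: -0.0
gripper_force: 0.0
```

Run:
```python
from h import *
import cv2
s=get_state();print(s["clock"],s["position"],s["contact_force"])
c=calibration("wrist");im=get_image("wrist")[:,:,::-1].copy()
q=proj(c,[[.467,.0998,.072],[.541,.067,.072]]);print(q)
d=np.array([.393,.92,0]);a=np.array([.92,-.393,0]);k=np.array([0,0,1.])
u,v=q.mean(0).astype(int);z=5;H=lambda p:tuple(((p-[u-75,v-50])*z).astype(int).tolist())
o=cv2.resize(im[v-50:v+50,u-75:u+75],None,fx=z,fy=z,interpolation=cv2.INTER_CUBIC)
for h in([.467,.0998,.072],[.541,.067,.072]):
  for t in(-.628,.628):   # expected rib ends for face straight up
    e=np.array(h)+.045*(np.sin(t)*d+np.cos(t)*k);p=proj(c,[e-.015*a,e+.015*a]);cv2.line(o,H(p[0]),H(p[1]),(0,255,0),1)
cv2.imwrite("pics/w3.png",o)
```

```text
6.0333 [0.46105208 0.06628632 0.28752348] [-0.56227932 -0.2962764  -0.06809306]
[[270.01405786 147.60487402]
 [351.0118664  148.27085183]]
```

View pics/w3.png

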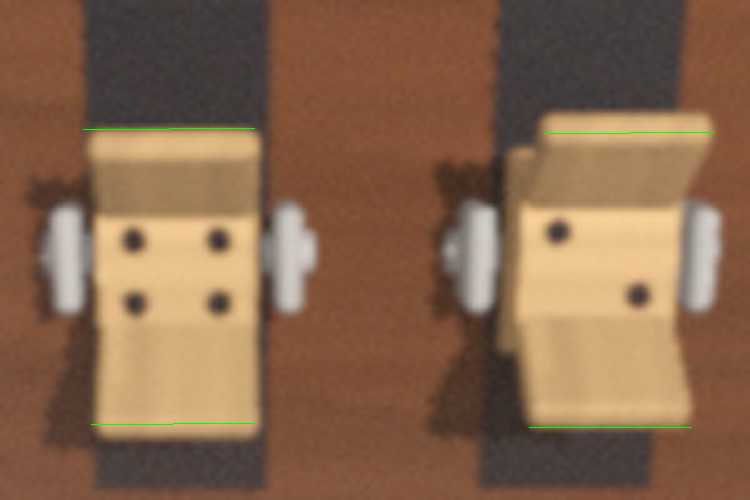

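The wrist picture shows four dots up on the left wheel and two on the right. Their rib ends lie within about 3 mm (under 0.1 rad) of the ideal lines, and the arm is clear.

```bash
python3 -c "
from rig import *
print(sign_off())"
```

```text
the job is handed in; nothing more can be done
None
```

The code 4-2 is dialled on the two-wheel box and the job is handed in: in the last wrist picture both faces were up, each estimated within 0.1 rad of vertical, with the arm clear of the box at about 6 s on the clock; `sign_off` returned no verdict.

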